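# Weigh a batch of sample cases

## Robot

A 6-joint arm with a two-finger parallel gripper is mounted at the origin on the work surface. World frame = base frame: x ahead of the robot, y to its left, z up, the work surface at z = 0. Lengths are in m, angles in rad, forces in N, time in s.
With the tool pointing down it reaches from about 0.325 to 0.875 m from the base axis. Payload 4.4 kg.
Tool frame: the origin (TCP) lies midway between the tips of the shut fingers; the grasp point (between the pads) lies 19 mm behind it; z points along the fingers, y is the line along which they close (so a half turn about z gives the same grasp; the last joint's range is limited). The gripper opens to 85 mm and grips with 20 to 120 N. Pads are 22 mm wide; open, the fingers measure 114 mm over their backs; the gripper's body (76 mm by 85 mm) begins 54 mm behind the grasp point. The pads swing forward as they close: fully open they stand 13 mm farther back than shut.
Start: joints at [1.075, 0.207, 1.542, -0, 1.393, -0.15], TCP at [0.194, 0.541, 0.201] pointing down, gripper open.
Joint ranges: [-2.73, 2.73], [-0.86, 2.22], [0.23, 2.46], [-1.11, 4.25], [0.08, 2.63], [-2.82, 2.82]. Speed limits (rad/s): [2.79, 2.79, 3.14, 3.14, 3.14, 3.14].

## Interface

Orientations are given as a unit quaternion [w, x, y, z].
In Python, from cell import get_obs, capture, camera_params, hand_in gives the robot as it stands.
- The arm moves only by the tool servo_tool, never from a script. Its argument "plan" is a list of rows, each an object with "offset": the shift along the tool's x, y, z normalised to -1 to 1, where 1 is 20 mm, a list of three; "turn": the turn, a rotation vector about the tool's x, y, z normalised to -1 to 1, where 1 is 0.12 rad, a list of three. In form: [{"offset": [x, y, z], "turn": [wx, wy, wz]}, ...]. A call has exactly 8 rows; each row shifts and turns the commanded pose from where the row before left it, along the tool's axes as they then stand; what a row does not reach is not made up. A row lasts 1/10 s, in which the tool goes at most 50 mm and 8.59 degrees, less where a joint would pass 70% of its speed; a pose out of reach is approached as far as the arm can. A call with a number of a shift or a turn outside -1 to 1 is refused whole. A call with a gripper value outside its range is refused whole. "gripper" is the closure, from -1 (fully open) to 1 (shut), so that 0 is half open, set as the call begins (left out, the last holds). The fingers move at their own pace and stop on an object; "newtons" is the grip in N (left out, the last holds). Time passes only in rows, so rows that do not move let the fingers close, or fill a call up. It gives the time, the measured TCP pose, the force, the opening and the grip force at its end, in the units of the state.
- get_obs(): the state, without advancing time (a new reading comes with each control period).
- capture(name): name is "scene" or "top"; returns the picture (420x560x3 uint8, red, green, blue); there is no depth.
- camera_params(name): a dict with "fx", "fy", "cx", "cy" (pixels), "extrinsics" (4x4, takes a point from camera to world coordinates). Camera axes: x right, y up, looking along -z (the intrinsics and any distortion apply to the point x, -y, -z); pixel columns grow to the right and rows downward; lengths in m; the calibration is good to about 2 mm. A picture is of the moment at which its call begins. camera_params takes no time and is no camera call.
- hand_in(): hands the job in; it is judged then, once.
The state is a dict: "time": time; "joints": joint angles; "qd": joint speeds; "joint_torque": joint torques, N m; "ee_pos": TCP position; "orientation": TCP orientation; "force": force on the tool from outside, world axes, zero at the start; "wrist_torque": the same for the moment, N m; "gripper_width": opening from 0.0 (shut) to 1.0 (fully open); "grasp_force": force on a finger pad.
Only numpy, scipy, OpenCV 4.12 (cv2) and the standard library are available. Lean on these libraries where they do the work, as an engineer would, in place of code of your own. Each camera call takes 0.05 s, during which the arm holds its last target. There are 200 camera calls.

## Task

Set the larger of the two loose aluminium cases squarely on top of the case that lies on the scale, then the smaller one squarely on top of that, putting them down gently and without shifting the case that is already there. Then record the weight on the console: press the square key, the cross-shaped key, the long bar key and the round key, in that order and one at a time, each fully down and let right up again before the next. Do not touch the keys before the column is complete, never press the small power key in its metal collar, and leave everything else on the bench where it stands.

Things in the scene. Friction and masses are not known exactly. Their poses are not given: they have to be found in the camera images.
- scale: bench scale, grey body 170 x 170 mm with a square steel pan of 155 x 155 mm, pan top 70 mm above the table; fixed; origin at the centre of its underside, z up
- case_base: closed aluminium sample case, 140 x 90 x 36 mm (the largest), lying on the pan, about 0.5 kg; not to be moved; origin at the centre of its underside, x along its length, z up
- case_large: closed aluminium sample case, 120 x 66 x 36 mm, lying flat on the table, about 0.4 kg; origin at the centre of its underside, x along its length, z up
- case_small: closed aluminium sample case, 92 x 50 x 36 mm, lying flat on the table, about 0.26 kg; origin at the centre of its underside, x along its length, z up
- console: the scale's key console, fixed white box 135 x 195 mm (x, y), top 45 mm above the table; five keys and a raised readout sit on it as 52 mm modules in two rows of three, 58 mm apart, in any arrangement; origin at the centre of its underside
- key_square_top (a point): square key 30 x 30 mm, black plastic, top 22 mm above the console's top when up; the point is the middle of its top face, x and y as the console's
- key_cross_top (a point): key shaped as a plus sign, arms 40 mm over all and 13 mm wide, black plastic, top 22 mm above the console's top when up; the point is the middle of its top face, x and y as the console's
- key_bar_top (a point): long bar key 16 x 48 mm (long along y), black plastic, top 22 mm above the console's top when up; the point is the middle of its top face, x and y as the console's
- key_round_top (a point): round flat key, 38 mm across, black plastic, top 22 mm above the console's top when up; the point is the middle of its top face, x and y as the console's
- key_power_top (a point): power key, not to be pressed: a small 18 mm stud sunk inside a raised aluminium collar of 44 mm outside diameter whose rim is 22 mm above the console's top; the point is the middle of the stud's top, 15 mm above the console's top
- readout: raised readout block on the console, 50 x 50 mm, 28 mm above the console's top; fixed; origin at the centre of its underside
- key_square (a joint): travel of the square key: 0 m up, 0.006 m fully down; spring return, about 4.5 N fully down
- key_cross (a joint): travel of the cross-shaped key: 0 m up, 0.006 m fully down; spring return, about 4.5 N fully down
- key_bar (a joint): travel of the long bar key: 0 m up, 0.006 m fully down; spring return, about 4.5 N fully down
- key_round (a joint): travel of the round key: 0 m up, 0.006 m fully down; spring return, about 4.5 N fully down
- key_power (a joint): travel of the power key: 0 m up, 0.006 m fully down; spring return, about 4.5 N fully down
- beaker: bystander, to be left alone: open glass beaker, 76 mm across, 105 mm tall; loose; origin at the centre of its underside
- amber_bottle: bystander, to be left alone: amber glass bottle, 64 mm across, 150 mm tall; loose; origin at the centre of its underside
- jar: bystander, to be left alone: glass jar, 70 mm across, 85 mm tall, at the far side; loose; origin at the centre of its underside
- wash_bottle: bystander, to be left alone: clear plastic bottle, 68 mm across, 160 mm tall, at the far side; loose; origin at the centre of its underside
- spatula: bystander, to be left alone: steel spatula 180 mm long, lying at the far side; loose; origin at the centre of its underside
There are look-alikes about, which are no part of the job. What is shaped like the case_large but purple or red is not meant.

How it is judged:
By the outcome, as a careful person would: the job done as asked, in the order asked, and still so for the second after the job is handed in, with the robot touching nothing.
It also fails if it takes over 69 s, if anything falls off the work surface, if the arm or the gripper's body presses on something with over 40 N, if the wrist force passes 120 N, or if a joint passes its speed limit or range.

## Working session

There is one attempt and no reset: what is moved stays moved. The work goes in short steps, Python scripts to look and compute and a tool call to move; the robot and the scene stay as the last step left them, time stands still between calls to the robot, and variables do not carry over. Pictures are saved under pics/ and viewed, at most 10 in all, crops included, and the job is handed in when it is done.

Besides the shell and the picture viewer there is one more tool, called after ">>>" as name([rows], argument=value, ...), one row to a line, values as JSON. servo_tool: Moves the arm, as the interface text tells. Its arguments: {"type":"object","properties":{"plan":{"type":"array","items":{"type":"object","properties":{"offset":{"type":"array","items":{"type":"number"}},"turn":{"type":"array","items":{"type":"number"}}}}},"gripper":{"type":"number"},"newtons":{"type":"number"}},"required":["plan"]}

```bash
mkdir -p pics; python3 - <<'E'
from cell import *
import cv2
for n in("scene","top"):
    im=capture(n); cv2.imwrite(f"pics/{n}0.png",im[...,::-1]); print(n,camera_params(n))
print(get_obs())
E
```

```text
scene {'fx': 423.2310923152437, 'fy': 423.2310923152437, 'cx': 279.47004599897093, 'cy': 211.79266704344036, 'extrinsics': array([[ 0.82811371, -0.46876274,  0.30739092,  0.8927439 ],
       [ 0.56050439,  0.70016684, -0.44226827, -0.70424971],
       [-0.00790604,  0.53854237,  0.84256134,  1.18173684],
       [ 0.        ,  0.        ,  0.        ,  1.        ]])}
top {'fx': 477.5502526836706, 'fy': 477.5502526836706, 'cx': 276.0728597674285, 'cy': 205.38352596855665, 'extrinsics': array([[ 0.02637726,  0.99747636, -0.06591771,  0.41315897],
       [-0.99964276,  0.02603515, -0.00604365, -0.12704245],
       [-0.00431222,  0.06605358,  0.99780676,  1.24541952],
       [ 0.        ,  0.        ,  0.        ,  1.        ]])}
{'time': 0.1, 'joints': array([ 1.07550484e+00,  2.07354923e-01,  1.54281016e+00, -1.36864136e-05,
        1.39352405e+00, -1.50478388e-01]), 'qd': array([-0.00029031, -0.00141023, -0.00283856, -0.00069517,  0.00182612,
       -0.00120138]), 'joint_torque': array([-1.73877806e-04, -3.84089613e+01, -2.92547786e+01, -3.17745180e-04,
        4.81703435e-03,  3.85044700e-05]), 'ee_pos': array([0.19400361, 0.54048387, 0.19963097]), 'orientation': array([-3.26222691e-04,  1.71552427e-01,  9.85174434e-01, -9.96204758e-04]), 'force': array([-0.23347005,  0.04248558,  0.3804424 ]), 'wrist_torque': array([-0.01409284,  0.06647119, -0.001238  ]), 'grasp_force': 0.0, 'gripper_width': 0.996349097730249}
```

View pics/top0.png

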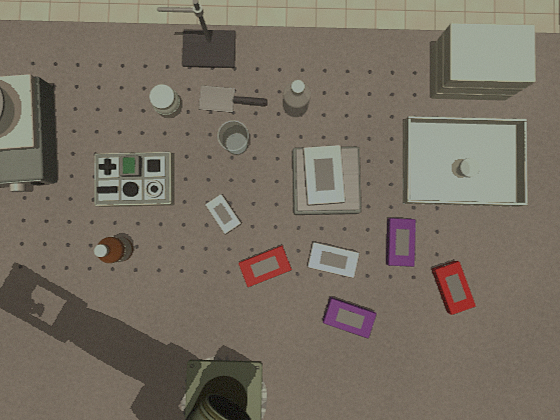

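View pics/scene0.png

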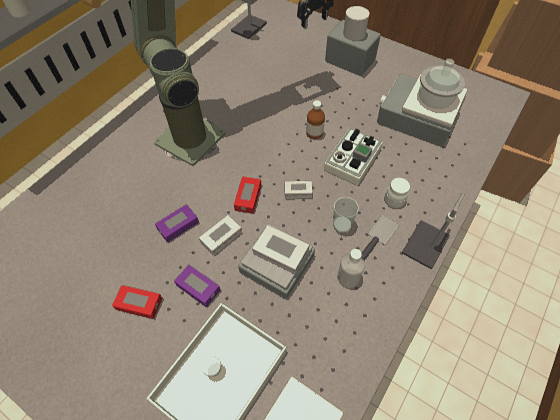

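The top view shows the console at about (134,179). Its upper row is cross (108,166), readout (131,166) and square (153,167); its lower row is bar (108,189), round (131,189) and power (154,188). The small case is at (223,214), the large one at (333,260), and the base case on the scale at (325,175). The scene view agrees.

```bash
cat > h.py <<'E'
from cell import *
import cv2, numpy as np
def cast(n,px,z):
    p=camera_params(n);E=p["extrinsics"];px=np.atleast_2d(np.asarray(px,float))
    d=np.c_[(px[:,0]-p["cx"])/p["fx"],-(px[:,1]-p["cy"])/p["fy"],-np.ones(len(px))]@E[:3,:3].T
    return E[:3,3]+d*((z-E[2,3])/d[:,2])[:,None]
def proj(n,P):
    p=camera_params(n);E=p["extrinsics"];c=(np.atleast_2d(P)-E[:3,3])@E[:3,:3]
    return np.c_[p["cx"]+p["fx"]*c[:,0]/-c[:,2],p["cy"]+p["fy"]*c[:,1]/c[:,2]]
def rect(n,im,seed,z,thr,r=45):
    """white case top around seed -> centre, sizes, long-axis angle (deg), by contour cast on plane z"""
    g=cv2.resize(im,None,fx=4,fy=4,interpolation=cv2.INTER_CUBIC).min(2)
    m=np.zeros_like(g);x,y=4*seed[0],4*seed[1];R=4*r
    s=np.s_[max(y-R,0):y+R,max(x-R,0):x+R];m[s]=(g[s]>thr)*255
    cs,_=cv2.findContours(m,cv2.RETR_EXTERNAL,cv2.CHAIN_APPROX_NONE)
    cs=[c for c in cs if cv2.pointPolygonTest(c,(float(x),float(y)),False)>=0]
    if not cs:return None
    c=max(cs,key=cv2.contourArea)
    P=cast(n,(c[:,0]+.5)/4-.5,z)[:,:2]
    (cx,cy),(w,h),a=cv2.minAreaRect((P*1000).astype(np.float32))
    if w<h:w,h,a=h,w,a+90
    return [round(v,1) for v in(cx,cy,w,h,(a+90)%180-90)]
E
python3 - <<'E'
from h import *
for n,sd in(("top",{"base":(325,175,.106),"large":(333,260,.036),"small":(223,214,.036)}),
            ("scene",{"base":(281,246,.106),"large":(220,234,.036),"small":(299,188,.036)})):
    im=cv2.imread(f"pics/{n}0.png")
    for k,(x,y,z) in sd.items():
        print(n,k,im[y,x],[rect(n,im,(x,y),z,t) for t in(150,170,185,200)])
im=cv2.imread("pics/top0.png")
print(np.round(cast("top",[(108,166),(131,166),(153,167),(108,189),(131,189),(154,188)],.067),3))
print(np.round(cast("top",[(234,137),(165,95),(297,90),(118,248)],.05),3))
a=cv2.resize(im[140:290,80:370],None,fx=2.75,fy=2.75,interpolation=cv2.INTER_CUBIC);cv2.imwrite("pics/c1.png",a)
E
```

```text
top base [104 118 122] [[566.4, -232.8, 136.1, 85.8, 5.5], None, None, None]
top large [107 116 124] [[359.9, -266.9, 116.6, 62.4, 78.5], None, None, None]
top small [103 115 121] [[469.0, 15.8, 88.2, 46.7, 35.4], None, None, None]
scene base [118 130 135] [[567.1, -233.8, 139.7, 91.3, 5.4], [567.4, -234.3, 138.1, 88.0, 5.6], [567.5, -234.5, 136.7, 86.1, 5.6], None]
scene large [118 130 136] [[361.2, -268.2, 119.7, 65.4, 78.5], [361.2, -268.3, 117.5, 63.7, 78.6], [361.1, -268.4, 116.3, 61.8, 78.6], None]
scene small [114 123 128] [[470.4, 15.1, 90.6, 50.5, 33.8], [470.7, 14.7, 89.0, 47.4, 33.8], [470.3, 14.5, 88.2, 45.3, 33.8], None]
[[0.578 0.301 0.067]
 [0.58  0.244 0.067]
 [0.579 0.189 0.067]
 [0.521 0.298 0.067]
 [0.522 0.241 0.067]
 [0.526 0.184 0.067]]
[[ 0.663 -0.009  0.05 ]
 [ 0.767  0.171  0.05 ]
 [ 0.788 -0.165  0.05 ]
 [ 0.375  0.272  0.05 ]]
```

View pics/c1.png

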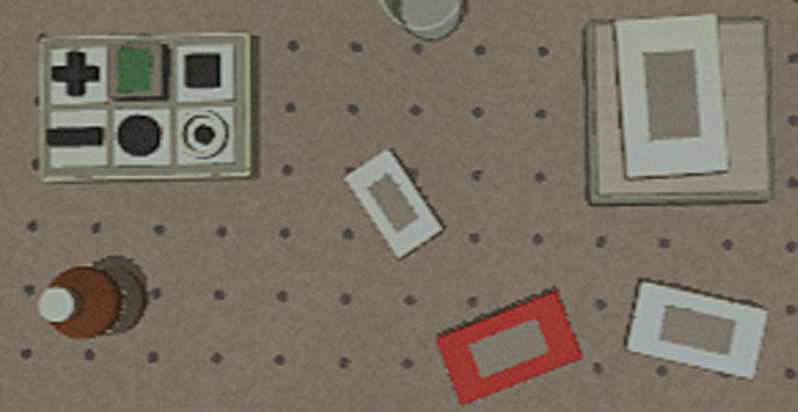

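Both views agree within about 2 mm and the sizes match. Base case is at (0.567,-0.2335), yaw 5.5°. Large is at (0.3605,-0.2675), yaw 78.5°. Small is at (0.470,0.015), yaw 34.5°. I'll write a small planner that prints the rows to send.

```bash
cat > p.py <<'E'
import sys, json, numpy as np
from scipy.spatial.transform import Rotation as R
from cell import get_obs
# waypoints "x,y,z,psi[,step]" (m, deg world angle of tool y); turns first, then straight shift
o=get_obs(); q=o["orientation"]; p=np.array(o["ee_pos"]); r=R.from_quat([q[1],q[2],q[3],q[0]])
y=r.apply([0,1,0]); print("t",round(o["time"],2),"p",p.round(4),"psi",round(np.degrees(np.arctan2(y[1],y[0])),2),"tilt",r.apply([0,0,1])[:2].round(4),"F",np.round(o["force"],1))
out=[]
for w in sys.argv[1:]:
    v=[float(x) for x in w.split(",")]; st=v[4] if len(v)>4 else .02
    a=np.radians(v[3]); yy=np.array([np.cos(a),np.sin(a),0]); z=np.array([0,0,-1.])
    tgt=R.from_matrix(np.c_[np.cross(yy,z),yy,z]); rv=(r.inv()*tgt).as_rotvec()
    if np.linalg.norm(rv)>.004:
        n=int(np.ceil(np.abs(rv).max()/.12)); t=(rv/n/.12).round(3); r=r*R.from_rotvec(t*.12*n)
        out.append((n,"turn",t.tolist()))
    d=r.inv().apply(np.array(v[:3])-p); n=int(np.ceil(np.linalg.norm(d)/st-1e-3))
    if n: t=(d/n/.02).round(2); p=p+r.apply(t*.02*n); out.append((n,"off",t.tolist()))
for x in out: print(*x)
E
python3 p.py .194,.5405,.22,-11.5 .40,.15,.22,-11.5 .3605,-.2675,.12,-11.5 .3605,-.2675,.003,-11.5
```

```text
t 0.1 p [0.194  0.5405 0.1996] psi 70.24 tilt [-0.001  -0.0019] F [-0.2  0.   0.4]
12 turn [-0.001, 0.001, 0.991]
2 off [0.0, -0.0, -0.51]
23 off [-0.74, 0.61, -0.0]
22 off [-0.95, 0.1, 0.23]
6 off [-0.0, -0.0, 0.96]
```

>>> servo_tool([
  {"offset": [0,0,0],"turn": [0,0,0.99]},
  {"offset": [0,0,0],"turn": [0,0,0.99]},
  {"offset": [0,0,0],"turn": [0,0,0.99]},
  {"offset": [0,0,0],"turn": [0,0,0.99]},
  {"offset": [0,0,0],"turn": [0,0,0.99]},
  {"offset": [0,0,0],"turn": [0,0,0.99]},
  {"offset": [0,0,0],"turn": [0,0,0.99]},
  {"offset": [0,0,0],"turn": [0,0,0.99]},
], gripper=-1, newtons=50)

```text
time: 0.9
ee_pos: [0.1941, 0.5407, 0.2]
orientation: [0.0, 0.605, 0.796, -0.001]
force: [-0.1, -0.6, 0.4]
gripper_width: 0.996
grasp_force: 0.0
```

>>> servo_tool([
  {"offset": [0,0,-0.51],"turn": [0,0,0.99]},
  {"offset": [0,0,-0.51],"turn": [0,0,0.99]},
  {"offset": [0,0,0],"turn": [0,0,0.99]},
  {"offset": [0,0,0],"turn": [0,0,0.99]},
  {"offset": [-0.74,0.61,0],"turn": [0,0,0]},
  {"offset": [-0.74,0.61,0],"turn": [0,0,0]},
  {"offset": [-0.74,0.61,0],"turn": [0,0,0]},
  {"offset": [-0.74,0.61,0],"turn": [0,0,0]},
])

```text
time: 1.7
ee_pos: [0.2304, 0.4724, 0.2204]
orientation: [0.0, 0.774, 0.633, -0.001]
force: [-0.4, -0.2, -0.6]
gripper_width: 0.997
grasp_force: 0.0
```

>>> servo_tool([
  {"offset": [-0.74,0.61,0],"turn": [0,0,0]},
  {"offset": [-0.74,0.61,0],"turn": [0,0,0]},
  {"offset": [-0.74,0.61,0],"turn": [0,0,0]},
  {"offset": [-0.74,0.61,0],"turn": [0,0,0]},
  {"offset": [-0.74,0.61,0],"turn": [0,0,0]},
  {"offset": [-0.74,0.61,0],"turn": [0,0,0]},
  {"offset": [-0.74,0.61,0],"turn": [0,0,0]},
  {"offset": [-0.74,0.61,0],"turn": [0,0,0]},
])

```text
time: 2.5
ee_pos: [0.3026, 0.3371, 0.2206]
orientation: [-0.0, 0.774, 0.633, -0.001]
force: [0.1, -0.1, -0.2]
gripper_width: 0.999
grasp_force: 0.0
```

>>> servo_tool([
  {"offset": [-0.74,0.61,0],"turn": [0,0,0]},
  {"offset": [-0.74,0.61,0],"turn": [0,0,0]},
  {"offset": [-0.74,0.61,0],"turn": [0,0,0]},
  {"offset": [-0.74,0.61,0],"turn": [0,0,0]},
  {"offset": [-0.74,0.61,0],"turn": [0,0,0]},
  {"offset": [-0.74,0.61,0],"turn": [0,0,0]},
  {"offset": [-0.74,0.61,0],"turn": [0,0,0]},
  {"offset": [-0.74,0.61,0],"turn": [0,0,0]},
])

```text
time: 3.3
ee_pos: [0.3747, 0.2018, 0.2206]
orientation: [-0.0, 0.774, 0.633, -0.0]
force: [-0.2, -0.7, 0.1]
gripper_width: 1.001
grasp_force: 0.0
```

>>> servo_tool([
  {"offset": [-0.74,0.61,0],"turn": [0,0,0]},
  {"offset": [-0.74,0.61,0],"turn": [0,0,0]},
  {"offset": [-0.74,0.61,0],"turn": [0,0,0]},
  {"offset": [-0.95,0.1,0],"turn": [0,0,0]},
  {"offset": [-0.95,0.1,0],"turn": [0,0,0]},
  {"offset": [-0.95,0.1,0],"turn": [0,0,0]},
  {"offset": [-0.95,0.1,0],"turn": [0,0,0]},
  {"offset": [-0.95,0.1,0],"turn": [0,0,0]},
])

```text
time: 4.1
ee_pos: [0.3923, 0.0561, 0.2206]
orientation: [-0.0, 0.774, 0.633, -0.0]
force: [0.6, -0.8, 0.2]
gripper_width: 1.001
grasp_force: 0.0
```

>>> servo_tool([
  {"offset": [-0.95,0.1,0.3],"turn": [0,0,0]},
  {"offset": [-0.95,0.1,0.3],"turn": [0,0,0]},
  {"offset": [-0.95,0.1,0.3],"turn": [0,0,0]},
  {"offset": [-0.95,0.1,0.3],"turn": [0,0,0]},
  {"offset": [-0.95,0.1,0.3],"turn": [0,0,0]},
  {"offset": [-0.95,0.1,0.3],"turn": [0,0,0]},
  {"offset": [-0.95,0.1,0.3],"turn": [0,0,0]},
  {"offset": [-0.95,0.1,0.3],"turn": [0,0,0]},
])

```text
time: 4.9
ee_pos: [0.3778, -0.0959, 0.1725]
orientation: [-0.0, 0.774, 0.633, -0.0]
force: [-0.4, -1.0, 0.5]
gripper_width: 1.002
grasp_force: 0.0
```

>>> servo_tool([
  {"offset": [-0.95,0.1,0.3],"turn": [0,0,0]},
  {"offset": [-0.95,0.1,0.3],"turn": [0,0,0]},
  {"offset": [-0.95,0.1,0.3],"turn": [0,0,0]},
  {"offset": [-0.95,0.1,0.3],"turn": [0,0,0]},
  {"offset": [-0.95,0.1,0.3],"turn": [0,0,0]},
  {"offset": [-0.95,0.1,0.3],"turn": [0,0,0]},
  {"offset": [-0.95,0.1,0.3],"turn": [0,0,0]},
  {"offset": [-0.95,0.1,0.3],"turn": [0,0,0]},
])

```text
time: 5.7
ee_pos: [0.3635, -0.248, 0.1244]
orientation: [-0.0, 0.774, 0.633, -0.0]
force: [-0.1, -0.4, 0.3]
gripper_width: 0.992
grasp_force: 0.0
```

```bash
python3 p.py .3605,-.2675,.12,-11.5 .3605,-.2675,.003,-11.5
```

```text
t 5.7 p [ 0.3635 -0.248   0.1244] psi -11.45 tilt [-0.0006  0.0007] F [-0.1 -0.4  0.3]
2 off [-0.49, 0.02, 0.11]
6 off [-0.0, 0.0, 0.98]
```

>>> servo_tool([
  {"offset": [-0.49,0.02,0.11],"turn": [0,0,0]},
  {"offset": [-0.49,0.02,0.11],"turn": [0,0,0]},
  {"offset": [0,0,1],"turn": [0,0,0]},
  {"offset": [0,0,1],"turn": [0,0,0]},
  {"offset": [0,0,1],"turn": [0,0,0]},
  {"offset": [0,0,0.9],"turn": [0,0,0]},
  {"offset": [0,0,0.7],"turn": [0,0,0]},
  {"offset": [0,0,0.5],"turn": [0,0,0]},
])

```text
time: 6.5
ee_pos: [0.3605, -0.2662, 0.0177]
orientation: [-0.001, 0.774, 0.633, 0.0]
force: [0.0, -0.0, -0.0]
gripper_width: 0.999
grasp_force: 0.0
```

>>> servo_tool([
  {"offset": [0,0,0.4],"turn": [0,0,0]},
  {"offset": [0,0,0.25],"turn": [0,0,0]},
  {"offset": [0,0,0.1],"turn": [0,0,0]},
  {"offset": [0,0,0],"turn": [0,0,0]},
  {"offset": [0,0,0],"turn": [0,0,0]},
  {"offset": [0,0,0],"turn": [0,0,0]},
  {"offset": [0,0,0],"turn": [0,0,0]},
  {"offset": [0,0,0],"turn": [0,0,0]},
])

```text
time: 7.3
ee_pos: [0.361, -0.2671, 0.0039]
orientation: [0.0, 0.774, 0.633, 0.0]
force: [-0.8, -0.4, 0.2]
gripper_width: 1.0
grasp_force: 0.0
```

>>> servo_tool([
  {"offset": [0,0,0],"turn": [0,0,0]},
  {"offset": [0,0,0],"turn": [0,0,0]},
  {"offset": [0,0,0],"turn": [0,0,0]},
  {"offset": [0,0,0],"turn": [0,0,0]},
  {"offset": [0,0,0],"turn": [0,0,0]},
  {"offset": [0,0,0],"turn": [0,0,0]},
  {"offset": [0,0,0],"turn": [0,0,0]},
  {"offset": [0,0,0],"turn": [0,0,0]},
], gripper=1, newtons=40)

```text
time: 8.1
ee_pos: [0.3619, -0.2685, 0.0054]
orientation: [0.002, 0.774, 0.633, -0.0]
force: [-1.3, 0.0, 10.5]
gripper_width: 0.001
grasp_force: 5.1
```

```bash
python3 p.py .3605,-.2675,.20,-11.5 .3605,-.2675,.20,-84.5 .567,-.2335,.20,-84.5
```

```text
t 8.1 p [ 0.3619 -0.2685  0.0054] psi -11.42 tilt [ 0.0017 -0.0027] F [-1.3  0.  10.5]
10 off [0.0, -0.01, -0.97]
11 turn [0.003, 0.0, 0.966]
1 off [0.04, 0.0, -0.03]
11 off [0.95, -0.06, -0.0]
```

```bash
python3 - <<'E'
from h import *
a=capture("top");b=capture("scene")
A=cv2.resize(a[190:330,250:450],(400,280),interpolation=cv2.INTER_CUBIC)
B=cv2.resize(b[150:300,120:320],(400,300),interpolation=cv2.INTER_CUBIC)[:280]
cv2.imwrite("pics/g1.png",np.hstack([A,B])[...,::-1]);print(get_obs())
E
```

```text
{'time': 8.2, 'joints': array([-8.30268031e-01,  2.17033026e-01,  1.99708917e+00, -7.07848310e-04,
        9.24260961e-01, -6.30503146e-01]), 'qd': array([-0.00065657,  0.00122889, -0.00162922,  0.00175946, -0.00141446,
        0.00225677]), 'joint_torque': array([ 3.31994444e-01, -2.65680867e+01, -1.87109149e+01,  2.63734180e-01,
       -5.17516583e-01,  9.26516914e-04]), 'ee_pos': array([ 0.36194124, -0.26849711,  0.00544798]), 'orientation': array([ 1.61787343e-03,  7.73956924e-01,  6.33236152e-01, -1.94170713e-04]), 'force': array([-1.22119894,  0.92428707, 10.3048738 ]), 'wrist_torque': array([0.0726184 , 0.35186991, 0.01824427]), 'grasp_force': 5.087483717361465, 'gripper_width': 0.0001804044595264488}
```

View pics/g1.png

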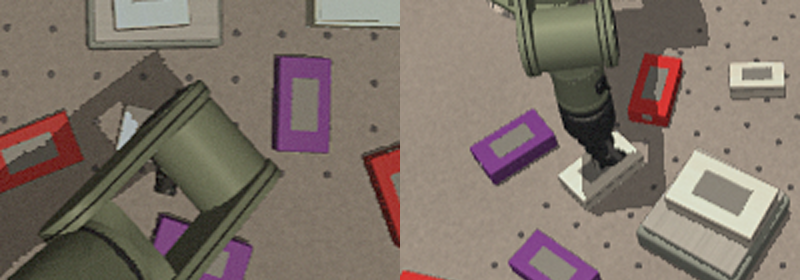

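```bash
python3 - <<'E'
from h import *
b=capture("scene").copy()
uv=proj("scene",[[.362,-.2685,.0054],[.362,-.2685,.0244],[.362,-.2685,.078]]);print(uv)
B=cv2.resize(b[180:280,160:280],None,fx=6,fy=6,interpolation=cv2.INTER_CUBIC)
for u,v in uv: cv2.circle(B,(int((u-160+.5)*6),int((v-180+.5)*6)),3,(255,0,0),-1)
c=cv2.convertScaleAbs(B,alpha=1.5)
cv2.imwrite("pics/g2.png",c[...,::-1])
print(rect("scene",b,(193,240),.036,150))
E
```

```text
[[221.03571996 236.80847413]
 [220.28512822 233.85566768]
 [218.06693692 225.12936657]]
None
```

View pics/g2.png

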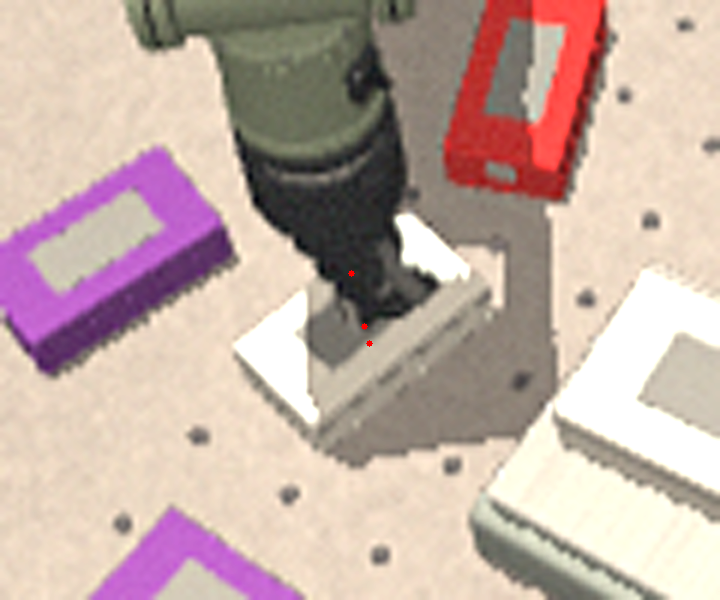

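>>> servo_tool([
  {"offset": [0,0,-0.2],"turn": [0,0,0]},
  {"offset": [0,0,0],"turn": [0,0,0]},
  {"offset": [0,0,0],"turn": [0,0,0]},
  {"offset": [0,0,0],"turn": [0,0,0]},
  {"offset": [0,0,0],"turn": [0,0,0]},
  {"offset": [0,0,0],"turn": [0,0,0]},
  {"offset": [0,0,0],"turn": [0,0,0]},
  {"offset": [0,0,0],"turn": [0,0,0]},
])

```text
time: 9.05
ee_pos: [0.3608, -0.2668, 0.0076]
orientation: [-0.0, 0.774, 0.633, 0.0]
force: [0.5, -0.2, -0.6]
gripper_width: -0.003
grasp_force: 0.0
```

>>> servo_tool([
  {"offset": [0,0,-0.5],"turn": [0,0,0]},
  {"offset": [0,0,-1],"turn": [0,0,0]},
  {"offset": [0,0,-1],"turn": [0,0,0]},
  {"offset": [0,0,-1],"turn": [0,0,0]},
  {"offset": [0,0,-1],"turn": [0,0,0]},
  {"offset": [0,0,-1],"turn": [0,0,0]},
  {"offset": [0,0,-1],"turn": [0,0,0]},
  {"offset": [0,0,0],"turn": [0,0,0]},
])

```text
time: 9.85
ee_pos: [0.3628, -0.269, 0.1414]
orientation: [0.004, 0.774, 0.633, 0.0]
force: [-0.2, 0.0, -0.5]
gripper_width: 0.001
grasp_force: 0.0
```

```bash
python3 - <<'E'
from h import *
b=capture("scene").copy();a=capture("top").copy()
o=get_obs();p=np.array(o["ee_pos"]);print(p,o["gripper_width"])
uv=proj("scene",[p,p-[0,0,.02]]);ut=proj("top",[p]);print(uv,ut)
def crop(im,u,w):
    x,y=int(u[0])-40,int(u[1])-40
    B=cv2.resize(im[y:y+90,x:x+80],None,fx=5,fy=5,interpolation=cv2.INTER_CUBIC)
    for q in w: cv2.circle(B,(int((q[0]-x+.5)*5),int((q[1]-y+.5)*5)),3,(255,0,0),-1)
    return B
cv2.imwrite("pics/g3.png",np.hstack([crop(b,uv[0],uv),crop(a,ut[0],ut)])[...,::-1])
for s in [(205,236),(203,240),(222,226),(210,240)]: print(b[s[1],s[0]],rect("scene",b,s,.036,100))
E
```

```text
[ 0.36099923 -0.26705097  0.13807988] -0.0015933466311799382
[[215.43128093 214.07951748]
 [216.34592206 217.68685141]] [[338.27428181 261.27585681]]
[218 219 199] [315.6, -301.7, 334.0, 298.6, -53.7]
[219 223 203] [319.7, -316.3, 330.9, 296.8, -53.6]
[76 74 70] [336.8, -243.5, 337.0, 303.4, -55.0]
[218 221 202] [337.8, -304.2, 328.1, 296.8, -54.1]
```

View pics/g3.png

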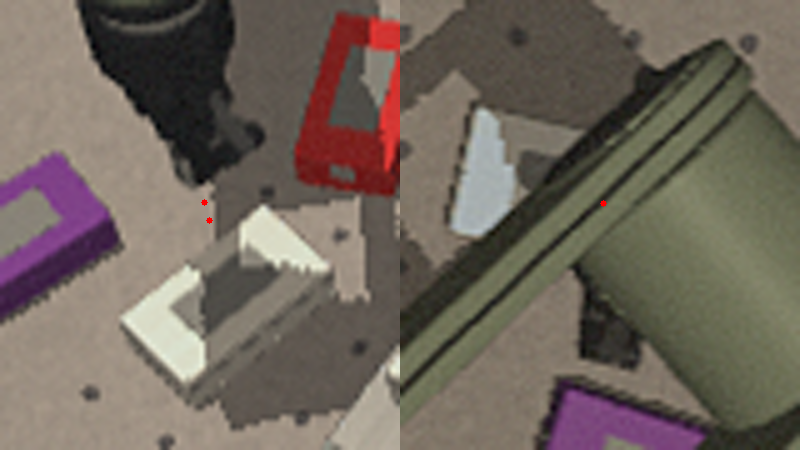

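The shut fingertips rested on the case top at a reported z of about 0.006, so they sit roughly 30 mm higher than the reported TCP. I'll check where the tip is, sideways and in height, from the dark gripper mask.

```bash
python3 - <<'E'
from h import *
b=capture("scene").copy()
p=np.array(get_obs()["ee_pos"]);print(p)
g=b.max(2);x0,y0=185,165
s=g[y0:y0+55,x0:x0+60]
for r in range(20,46): print(y0+r,"".join("#" if v<45 else "+" if v<62 else "." for v in s[r]))
for dz in(0,.01,.02,.03,.04): print(dz,proj("scene",[p+[0,0,dz]]).round(1))
E
```

```text
[ 0.36043707 -0.26647372  0.13715948]
185 .........###########################........................
186 ..........#########################.........................
187 ..........#########################.........................
188 ...........########################.........................
189 ............#######################.........................
190 .............+#####################.........................
191 ...............#####################........................
192 ...............+#################+##........................
193 ................################++##+.......................
194 .................###############.++#........................
195 .................###############+..+........................
196 ..................###############...........................
197 ....................+############+..........................
198 .....................############+..........................
199 .....................############++...+##+..................
200 ......................###########+++...####.................
201 ......................##+########+++...++##.................
202 .........................#######+++#+.+.+#+.................
203 .........................#######++###+..++..................
204 .........................#############++....................
205 .........................++###########+.....................
206 ............................#########+......................
207 .........................+..#######++.......................
208 .........................+..+####+..........................
209 ..........................+..###+...........................
210 .............................##.............................
0 [[215.4 214. ]]
0.01 [[215.  212.2]]
0.02 [[214.5 210.3]]
0.03 [[214.  208.4]]
0.04 [[213.5 206.5]]
```

>>> servo_tool([
  {"offset": [0,0,0.7],"turn": [0,0,0]},
  {"offset": [0,0,0.7],"turn": [0,0,0]},
  {"offset": [0,0,0.8],"turn": [0,0,0]},
  {"offset": [0,0,0.8],"turn": [0,0,0]},
  {"offset": [0,0,0.8],"turn": [0,0,0]},
  {"offset": [0,0,0.8],"turn": [0,0,0]},
  {"offset": [0,0,0.8],"turn": [0,0,0]},
  {"offset": [0,0,0.5],"turn": [0,0,0]},
], gripper=-1)

```text
time: 10.8
ee_pos: [0.3592, -0.2651, 0.0171]
orientation: [-0.003, 0.774, 0.633, -0.0]
force: [0.5, -0.5, -0.2]
gripper_width: 1.003
grasp_force: 0.0
```

>>> servo_tool([
  {"offset": [0,0,0.3],"turn": [0,0,0]},
  {"offset": [0,0,0.2],"turn": [0,0,0]},
  {"offset": [0,0,0.2],"turn": [0,0,0]},
  {"offset": [0,0,0.2],"turn": [0,0,0]},
  {"offset": [0,0,0.2],"turn": [0,0,0]},
  {"offset": [0,0,0],"turn": [0,0,0]},
  {"offset": [0,0,0],"turn": [0,0,0]},
  {"offset": [0,0,0],"turn": [0,0,0]},
])

```text
time: 11.6
ee_pos: [0.361, -0.2671, -0.0021]
orientation: [0.0, 0.774, 0.633, 0.0]
force: [0.2, 0.7, -0.5]
gripper_width: 0.996
grasp_force: 0.0
```

>>> servo_tool([
  {"offset": [0,0,0.1],"turn": [0,0,0]},
  {"offset": [0,0,0.1],"turn": [0,0,0]},
  {"offset": [0,0,0.1],"turn": [0,0,0]},
  {"offset": [0,0,0.1],"turn": [0,0,0]},
  {"offset": [0,0,0.1],"turn": [0,0,0]},
  {"offset": [0,0,0],"turn": [0,0,0]},
  {"offset": [0,0,0],"turn": [0,0,0]},
  {"offset": [0,0,0],"turn": [0,0,0]},
])

```text
time: 12.4
ee_pos: [0.3609, -0.267, -0.0123]
orientation: [0.0, 0.774, 0.633, -0.0]
force: [-0.2, 0.2, 0.9]
gripper_width: 1.001
grasp_force: 0.0
```

Still clear of contact, so the fingers are now straddling the case. I'll continue down to about -0.030.

>>> servo_tool([
  {"offset": [0,0,0.15],"turn": [0,0,0]},
  {"offset": [0,0,0.15],"turn": [0,0,0]},
  {"offset": [0,0,0.15],"turn": [0,0,0]},
  {"offset": [0,0,0.15],"turn": [0,0,0]},
  {"offset": [0,0,0.1],"turn": [0,0,0]},
  {"offset": [0,0,0.1],"turn": [0,0,0]},
  {"offset": [0,0,0],"turn": [0,0,0]},
  {"offset": [0,0,0],"turn": [0,0,0]},
])

```text
time: 13.2
ee_pos: [0.3609, -0.2669, -0.0284]
orientation: [-0.0, 0.774, 0.633, -0.0]
force: [-0.6, -0.3, 0.3]
gripper_width: 1.001
grasp_force: 0.0
```

>>> servo_tool([
  {"offset": [0,0,0],"turn": [0,0,0]},
  {"offset": [0,0,0],"turn": [0,0,0]},
  {"offset": [0,0,0],"turn": [0,0,0]},
  {"offset": [0,0,0],"turn": [0,0,0]},
  {"offset": [0,0,0],"turn": [0,0,0]},
  {"offset": [0,0,0],"turn": [0,0,0]},
  {"offset": [0,0,0],"turn": [0,0,0]},
  {"offset": [0,0,0],"turn": [0,0,0]},
], gripper=1, newtons=40)

```text
time: 14.0
ee_pos: [0.361, -0.2671, -0.028]
orientation: [0.0, 0.774, 0.633, -0.0]
force: [-1.1, 0.6, 4.7]
gripper_width: 0.769
grasp_force: 46.2
```

```bash
python3 p.py .3605,-.2675,.16,-11.5 .3605,-.2675,.16,-84.5 .567,-.2335,.16,-84.5
```

```text
t 14.0 p [ 0.361  -0.2671 -0.028 ] psi -11.43 tilt [ 0.0002 -0.0003] F [-1.1  0.6  4.7]
10 off [-0.0, -0.0, -0.94]
11 turn [0.0, 0.0, 0.966]
1 off [-0.03, 0.02, 0.0]
11 off [0.95, -0.06, 0.0]
```

>>> servo_tool([
  {"offset": [0,0,-0.3],"turn": [0,0,0]},
  {"offset": [0,0,-0.6],"turn": [0,0,0]},
  {"offset": [0,0,-1],"turn": [0,0,0]},
  {"offset": [0,0,-1],"turn": [0,0,0]},
  {"offset": [0,0,-1],"turn": [0,0,0]},
  {"offset": [0,0,-1],"turn": [0,0,0]},
  {"offset": [0,0,-1],"turn": [0,0,0]},
  {"offset": [0,0,-1],"turn": [0,0,0]},
])

```text
time: 14.8
ee_pos: [0.3605, -0.2664, 0.1107]
orientation: [-0.0, 0.774, 0.633, 0.0]
force: [0.7, -1.0, -3.3]
gripper_width: 0.763
grasp_force: 45.4
```

>>> servo_tool([
  {"offset": [0,0,-1],"turn": [0,0,0.5]},
  {"offset": [0,0,0],"turn": [0,0,0.95]},
  {"offset": [0,0,0],"turn": [0,0,0.95]},
  {"offset": [0,0,0],"turn": [0,0,0.95]},
  {"offset": [0,0,0],"turn": [0,0,0.95]},
  {"offset": [0,0,0],"turn": [0,0,0.95]},
  {"offset": [0,0,0],"turn": [0,0,0.95]},
  {"offset": [0,0,0],"turn": [0,0,0.95]},
])

```text
time: 15.6
ee_pos: [0.3605, -0.2664, 0.1298]
orientation: [-0.0, 0.968, 0.252, -0.0]
force: [-0.2, -0.6, -4.0]
gripper_width: 0.76
grasp_force: 45.4
```

>>> servo_tool([
  {"offset": [0,0,0],"turn": [0,0,0.95]},
  {"offset": [0,0,0],"turn": [0,0,0.95]},
  {"offset": [0,0,0],"turn": [0,0,0.95]},
  {"offset": [0,0,0],"turn": [0,0,0.65]},
  {"offset": [0.4,0,0],"turn": [0,0,0]},
  {"offset": [0.8,0,0],"turn": [0,0,0]},
  {"offset": [0.8,0,0],"turn": [0,0,0]},
  {"offset": [0.8,0,0],"turn": [0,0,0]},
])

```text
time: 16.4
ee_pos: [0.4185, -0.2615, 0.1298]
orientation: [0.0, 0.999, 0.047, 0.0]
force: [0.3, 0.6, -3.1]
gripper_width: 0.766
grasp_force: 45.5
```

```bash
python3 p.py .567,-.2335,.13,-84.5
```

```text
t 16.4 p [ 0.4185 -0.2615  0.1298] psi -84.59 tilt [ 0.0006 -0.0002] F [ 0.3  0.6 -3.1]
8 off [0.94, -0.09, -0.0]
```

>>> servo_tool([
  {"offset": [0.94,-0.09,0],"turn": [0,0,0]},
  {"offset": [0.94,-0.09,0],"turn": [0,0,0]},
  {"offset": [0.94,-0.09,0],"turn": [0,0,0]},
  {"offset": [0.94,-0.09,0],"turn": [0,0,0]},
  {"offset": [0.94,-0.09,0],"turn": [0,0,0]},
  {"offset": [0.94,-0.09,0],"turn": [0,0,0]},
  {"offset": [0.94,-0.09,0],"turn": [0,0,0]},
  {"offset": [0.94,-0.09,0],"turn": [0,0,0]},
])

```text
time: 17.2
ee_pos: [0.567, -0.2323, 0.129]
orientation: [-0.0, 0.999, 0.047, -0.0]
force: [-0.3, -1.4, -2.7]
gripper_width: 0.768
grasp_force: 45.5
```

>>> servo_tool([
  {"offset": [0,0,0.3],"turn": [0,0,0]},
  {"offset": [0,0,0.6],"turn": [0,0,0]},
  {"offset": [0,0,0.6],"turn": [0,0,0]},
  {"offset": [0,0,0.4],"turn": [0,0,0]},
  {"offset": [0,0,0.2],"turn": [0,0,0]},
  {"offset": [0,0,0.1],"turn": [0,0,0]},
  {"offset": [0,0,0],"turn": [0,0,0]},
  {"offset": [0,0,0],"turn": [0,0,0]},
])

```text
time: 18.0
ee_pos: [0.5653, -0.2338, 0.0863]
orientation: [0.0, 0.999, 0.046, 0.001]
force: [-0.6, 0.0, -2.9]
gripper_width: 0.764
grasp_force: 45.5
```

```bash
python3 p.py .567,-.2335,.078,-84.5; python3 - <<'E'
from h import *
b=capture("scene");a=capture("top")
B=cv2.resize(b[205:305,230:330],(400,400),interpolation=cv2.INTER_CUBIC);A=cv2.resize(a[130:230,280:380],(400,400),interpolation=cv2.INTER_CUBIC)
cv2.imwrite("pics/h1.png",np.hstack([B,A])[...,::-1])
E
```

```text
t 18.0 p [ 0.5653 -0.2338  0.0863] psi -84.68 tilt [ 0.001  -0.0006] F [-0.6  0.  -2.9]
1 off [0.08, -0.01, 0.42]
```

View pics/h1.png

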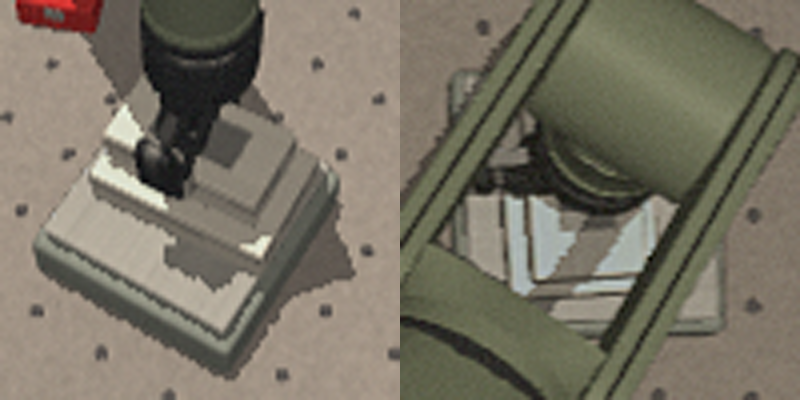

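>>> servo_tool([
  {"offset": [0.08,0,0.06],"turn": [0,0,0]},
  {"offset": [0,0,0.06],"turn": [0,0,0]},
  {"offset": [0,0,0.06],"turn": [0,0,0]},
  {"offset": [0,0,0.06],"turn": [0,0,0]},
  {"offset": [0,0,0.06],"turn": [0,0,0]},
  {"offset": [0,0,0.04],"turn": [0,0,0]},
  {"offset": [0,0,0],"turn": [0,0,0]},
  {"offset": [0,0,0],"turn": [0,0,0]},
])

```text
time: 18.9
ee_pos: [0.5666, -0.2332, 0.0789]
orientation: [0.0, 0.999, 0.047, -0.0]
force: [-0.7, 0.7, -3.1]
gripper_width: 0.763
grasp_force: 45.5
```

>>> servo_tool([
  {"offset": [0,0,0.03],"turn": [0,0,0]},
  {"offset": [0,0,0.03],"turn": [0,0,0]},
  {"offset": [0,0,0],"turn": [0,0,0]},
  {"offset": [0,0,0],"turn": [0,0,0]},
  {"offset": [0,0,0],"turn": [0,0,0]},
  {"offset": [0,0,0],"turn": [0,0,0]},
  {"offset": [0,0,0],"turn": [0,0,0]},
  {"offset": [0,0,0],"turn": [0,0,0]},
])

```text
time: 19.7
ee_pos: [0.5668, -0.2333, 0.0781]
orientation: [0.0, 0.999, 0.047, 0.0]
force: [-0.5, -0.0, 1.7]
gripper_width: 0.765
grasp_force: 46.0
```

Contact was soft, about 1.7 N. Releasing and lifting clear.

>>> servo_tool([
  {"offset": [0,0,0],"turn": [0,0,0]},
  {"offset": [0,0,0],"turn": [0,0,0]},
  {"offset": [0,0,0],"turn": [0,0,0]},
  {"offset": [0,0,0],"turn": [0,0,0]},
  {"offset": [0,0,0],"turn": [0,0,0]},
  {"offset": [0,0,-0.2],"turn": [0,0,0]},
  {"offset": [0,0,-0.5],"turn": [0,0,0]},
  {"offset": [0,0,-1],"turn": [0,0,0]},
], gripper=-1)

```text
time: 20.5
ee_pos: [0.5654, -0.2325, 0.1109]
orientation: [-0.001, 0.999, 0.047, -0.001]
force: [-0.2, 0.0, 0.4]
gripper_width: 1.005
grasp_force: 0.0
```

```bash
python3 p.py .565,-.2335,.16,-55.5 .47,.015,.12,-55.5 .47,.015,.02,-55.5
```

```text
t 20.5 p [ 0.5654 -0.2325  0.1109] psi -84.66 tilt [-0.0031  0.0018] F [-0.2  0.   0.4]
5 turn [-0.005, 0.004, -0.848]
3 off [-0.01, 0.01, -0.82]
14 off [0.22, -0.92, 0.14]
6 off [0.0, -0.01, 0.84]
```

>>> servo_tool([
  {"offset": [0,0,-0.8],"turn": [0,0,0]},
  {"offset": [0,0,-0.8],"turn": [0,0,0]},
  {"offset": [0,0,-0.8],"turn": [0,0,-0.85]},
  {"offset": [0,0,0],"turn": [0,0,-0.85]},
  {"offset": [0,0,0],"turn": [0,0,-0.85]},
  {"offset": [0,0,0],"turn": [0,0,-0.85]},
  {"offset": [0,0,0],"turn": [0,0,-0.85]},
  {"offset": [0.22,-0.92,0],"turn": [0,0,0]},
])

```text
time: 21.3
ee_pos: [0.5606, -0.2174, 0.161]
orientation: [0.001, 0.955, 0.297, 0.001]
force: [-0.5, 1.1, -0.3]
gripper_width: 1.004
grasp_force: 0.0
```

>>> servo_tool([
  {"offset": [0.22,-0.92,0],"turn": [0,0,0]},
  {"offset": [0.22,-0.92,0],"turn": [0,0,0]},
  {"offset": [0.22,-0.92,0],"turn": [0,0,0]},
  {"offset": [0.22,-0.92,0],"turn": [0,0,0]},
  {"offset": [0.22,-0.92,0.2],"turn": [0,0,0]},
  {"offset": [0.22,-0.92,0.3],"turn": [0,0,0]},
  {"offset": [0.22,-0.92,0.3],"turn": [0,0,0]},
  {"offset": [0.22,-0.92,0.3],"turn": [0,0,0]},
])

```text
time: 22.1
ee_pos: [0.5049, -0.0731, 0.1378]
orientation: [0.0, 0.955, 0.297, 0.0]
force: [-0.2, -0.1, 0.6]
gripper_width: 1.002
grasp_force: 0.0
```

>>> servo_tool([
  {"offset": [0.22,-0.92,0.3],"turn": [0,0,0]},
  {"offset": [0.22,-0.92,0.3],"turn": [0,0,0]},
  {"offset": [0.22,-0.92,0.3],"turn": [0,0,0]},
  {"offset": [0.22,-0.92,0.2],"turn": [0,0,0]},
  {"offset": [0.22,-0.92,0],"turn": [0,0,0]},
  {"offset": [0,0,0],"turn": [0,0,0]},
  {"offset": [0,0,0],"turn": [0,0,0]},
  {"offset": [0,0,0],"turn": [0,0,0]},
])

```text
time: 22.9
ee_pos: [0.4717, 0.0135, 0.116]
orientation: [0.0, 0.955, 0.297, 0.0]
force: [-0.1, -0.7, 0.2]
gripper_width: 1.001
grasp_force: 0.0
```

```bash
python3 p.py .47,.015,-.012,-55.5; python3 - <<'E'
from h import *
b=capture("scene");a=capture("top")
cv2.imwrite("pics/s1.png",b[...,::-1]);cv2.imwrite("pics/t1.png",a[...,::-1])
for n,im,z,s in(("scene",b,.142,proj("scene",[.567,-.2335,.142])[0]),("top",a,.142,proj("top",[.567,-.2335,.142])[0]),("scene",b,.036,(299,188))):
    s=tuple(int(v) for v in s);print(n,s,[rect(n,im,s,z,t) for t in(140,155,170)])
B=cv2.resize(b[205:295,235:325],(360,360),interpolation=cv2.INTER_CUBIC);A=cv2.resize(a[130:220,280:370],(360,360),interpolation=cv2.INTER_CUBIC)
cv2.imwrite("pics/h2.png",np.hstack([B,A])[...,::-1])
E
```

```text
t 22.9 p [0.4717 0.0135 0.116 ] psi -55.45 tilt [ 0.0009 -0.0005] F [-0.1 -0.7  0.2]
7 off [-0.0, -0.02, 0.91]
scene (280, 239) [[565.8, -233.5, 119.7, 68.0, 5.3], [566.0, -233.8, 118.5, 66.0, 5.3], [566.2, -233.7, 117.5, 64.3, 5.0]]
top (325, 171) [[561.9, -230.0, 133.3, 85.5, 5.7], [561.6, -229.3, 131.9, 83.6, 5.5], None]
scene (299, 188) [None, None, None]
```

View pics/h2.png

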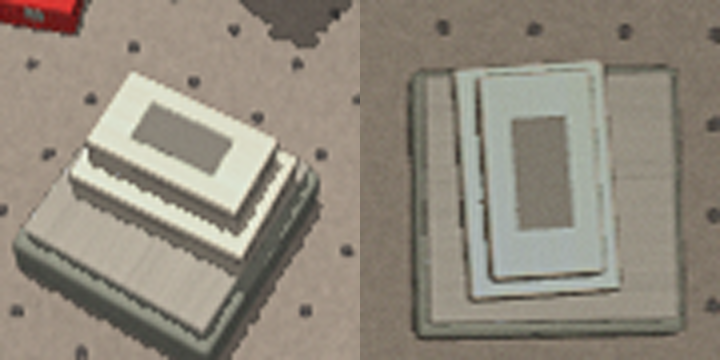

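The large case sits square and centred, at (0.566,-0.2337) and 5.2°. Now grasping the small one.

>>> servo_tool([
  {"offset": [0,-0.12,0.8],"turn": [0,0,0]},
  {"offset": [0,0,1],"turn": [0,0,0]},
  {"offset": [0,0,1],"turn": [0,0,0]},
  {"offset": [0,0,0.8],"turn": [0,0,0]},
  {"offset": [0,0,0.6],"turn": [0,0,0]},
  {"offset": [0,0,0.5],"turn": [0,0,0]},
  {"offset": [0,0,0.5],"turn": [0,0,0]},
  {"offset": [0,0,0.4],"turn": [0,0,0]},
])

```text
time: 23.8
ee_pos: [0.4701, 0.0157, 0.0032]
orientation: [0.0, 0.955, 0.297, 0.0]
force: [-0.1, -0.5, -0.5]
gripper_width: 1.003
grasp_force: 0.0
```

>>> servo_tool([
  {"offset": [0,0,0.4],"turn": [0,0,0]},
  {"offset": [0,0,0.4],"turn": [0,0,0]},
  {"offset": [0,0,0.3],"turn": [0,0,0]},
  {"offset": [0,0,0.2],"turn": [0,0,0]},
  {"offset": [0,0,0.2],"turn": [0,0,0]},
  {"offset": [0,0,0],"turn": [0,0,0]},
  {"offset": [0,0,0],"turn": [0,0,0]},
  {"offset": [0,0,0],"turn": [0,0,0]},
])

```text
time: 24.6
ee_pos: [0.4702, 0.0158, -0.026]
orientation: [0.0, 0.955, 0.297, 0.0]
force: [-0.4, 0.0, 0.4]
gripper_width: 1.001
grasp_force: 0.0
```

>>> servo_tool([
  {"offset": [0,0,0],"turn": [0,0,0]},
  {"offset": [0,0,0],"turn": [0,0,0]},
  {"offset": [0,0,0],"turn": [0,0,0]},
  {"offset": [0,0,0],"turn": [0,0,0]},
  {"offset": [0,0,0],"turn": [0,0,0]},
  {"offset": [0,0,0],"turn": [0,0,0]},
  {"offset": [0,0,0],"turn": [0,0,0]},
  {"offset": [0,0,0],"turn": [0,0,0]},
], gripper=1, newtons=40)

```text
time: 25.4
ee_pos: [0.4703, 0.0158, -0.0259]
orientation: [0.0, 0.955, 0.297, 0.0]
force: [-2.1, 0.4, 4.4]
gripper_width: 0.58
grasp_force: 42.8
```

```bash
python3 p.py .47,.015,.18,-84.7 .566,-.2337,.18,-84.7
```

```text
t 25.4 p [ 0.4703  0.0158 -0.0259] psi -55.43 tilt [ 0.0008 -0.0002] F [-2.1  0.4  4.4]
5 turn [0.001, -0.001, 0.851]
11 off [-0.0, 0.0, -0.94]
14 off [0.26, 0.92, 0.0]
```

>>> servo_tool([
  {"offset": [0,0,-0.3],"turn": [0,0,0]},
  {"offset": [0,0,-0.6],"turn": [0,0,0]},
  {"offset": [0,0,-1],"turn": [0,0,0]},
  {"offset": [0,0,-1],"turn": [0,0,0]},
  {"offset": [0,0,-1],"turn": [0,0,0]},
  {"offset": [0,0,-1],"turn": [0,0,0]},
  {"offset": [0,0,-1],"turn": [0,0,0]},
  {"offset": [0,0,-1],"turn": [0,0,0]},
])

```text
time: 26.2
ee_pos: [0.4691, 0.016, 0.1127]
orientation: [-0.0, 0.955, 0.297, -0.0]
force: [-0.2, 0.7, -1.5]
gripper_width: 0.584
grasp_force: 42.0
```

>>> servo_tool([
  {"offset": [0,0,-1],"turn": [0,0,0.85]},
  {"offset": [0,0,-1],"turn": [0,0,0.85]},
  {"offset": [0,0,-0.6],"turn": [0,0,0.85]},
  {"offset": [0,0,0],"turn": [0,0,0.85]},
  {"offset": [0,0,0],"turn": [0,0,0.85]},
  {"offset": [0.13,0.46,0],"turn": [0,0,0]},
  {"offset": [0.26,0.92,0],"turn": [0,0,0]},
  {"offset": [0.26,0.92,0],"turn": [0,0,0]},
])

```text
time: 27.0
ee_pos: [0.4869, -0.0295, 0.1637]
orientation: [0.0, 0.999, 0.048, -0.0]
force: [-0.4, -0.0, -2.5]
gripper_width: 0.582
grasp_force: 42.1
```

>>> servo_tool([
  {"offset": [0.26,0.92,0],"turn": [0,0,0]},
  {"offset": [0.26,0.92,0],"turn": [0,0,0]},
  {"offset": [0.26,0.92,0],"turn": [0,0,0]},
  {"offset": [0.26,0.92,0],"turn": [0,0,0]},
  {"offset": [0.26,0.92,0],"turn": [0,0,0]},
  {"offset": [0.26,0.92,0],"turn": [0,0,0]},
  {"offset": [0.26,0.92,0],"turn": [0,0,0]},
  {"offset": [0.26,0.92,0],"turn": [0,0,0]},
])

```text
time: 27.8
ee_pos: [0.5427, -0.173, 0.1636]
orientation: [-0.0, 0.999, 0.047, -0.0]
force: [-0.3, -0.0, -2.4]
gripper_width: 0.58
grasp_force: 42.1
```

>>> servo_tool([
  {"offset": [0.26,0.92,0],"turn": [0,0,0]},
  {"offset": [0.26,0.92,0],"turn": [0,0,0]},
  {"offset": [0.26,0.92,0],"turn": [0,0,0]},
  {"offset": [0.13,0.46,0],"turn": [0,0,0]},
  {"offset": [0,0,0],"turn": [0,0,0]},
  {"offset": [0,0,0],"turn": [0,0,0]},
  {"offset": [0,0,0],"turn": [0,0,0]},
  {"offset": [0,0,0],"turn": [0,0,0]},
])

```text
time: 28.6
ee_pos: [0.5661, -0.2329, 0.1637]
orientation: [-0.0, 0.999, 0.047, -0.0]
force: [-0.4, -0.5, -2.1]
gripper_width: 0.578
grasp_force: 42.1
```

```bash
python3 p.py .566,-.2337,.116,-84.7
```

```text
t 28.6 p [ 0.5661 -0.2329  0.1637] psi -84.61 tilt [-0.0003  0.0004] F [-0.4 -0.5 -2.1]
3 off [-0.0, 0.01, 0.79]
```

>>> servo_tool([
  {"offset": [0,0.04,0.3],"turn": [0,0,0]},
  {"offset": [0,0,0.5],"turn": [0,0,0]},
  {"offset": [0,0,0.5],"turn": [0,0,0]},
  {"offset": [0,0,0.4],"turn": [0,0,0]},
  {"offset": [0,0,0.25],"turn": [0,0,0]},
  {"offset": [0,0,0.15],"turn": [0,0,0]},
  {"offset": [0,0,0.05],"turn": [0,0,0]},
  {"offset": [0,0,0],"turn": [0,0,0]},
])

```text
time: 29.4
ee_pos: [0.5665, -0.2347, 0.1208]
orientation: [0.0, 0.999, 0.047, 0.0]
force: [0.5, 0.2, -2.5]
gripper_width: 0.582
grasp_force: 42.1
```

>>> servo_tool([
  {"offset": [0,0,0.05],"turn": [0,0,0]},
  {"offset": [0,0,0.05],"turn": [0,0,0]},
  {"offset": [0,0,0.05],"turn": [0,0,0]},
  {"offset": [0,0,0],"turn": [0,0,0]},
  {"offset": [0,0,0],"turn": [0,0,0]},
  {"offset": [0,0,0],"turn": [0,0,0]},
  {"offset": [0,0,0],"turn": [0,0,0]},
  {"offset": [0,0,0],"turn": [0,0,0]},
])

```text
time: 30.2
ee_pos: [0.5664, -0.2347, 0.1177]
orientation: [0.0, 0.999, 0.047, 0.0]
force: [0.3, -0.1, -2.1]
gripper_width: 0.577
grasp_force: 42.1
```

>>> servo_tool([
  {"offset": [0,-0.04,0.03],"turn": [0,0,0]},
  {"offset": [0,0,0.03],"turn": [0,0,0]},
  {"offset": [0,0,0.02],"turn": [0,0,0]},
  {"offset": [0,0,0.02],"turn": [0,0,0]},
  {"offset": [0,0,0],"turn": [0,0,0]},
  {"offset": [0,0,0],"turn": [0,0,0]},
  {"offset": [0,0,0],"turn": [0,0,0]},
  {"offset": [0,0,0],"turn": [0,0,0]},
])

```text
time: 31.0
ee_pos: [0.5663, -0.2338, 0.1162]
orientation: [-0.0, 0.999, 0.047, 0.0]
force: [-4.0, 1.7, 3.6]
gripper_width: 0.578
grasp_force: 42.6
```

>>> servo_tool([
  {"offset": [0,0,-0.02],"turn": [0,0,0]},
  {"offset": [0,0,0],"turn": [0,0,0]},
  {"offset": [0,0,0],"turn": [0,0,0]},
  {"offset": [0,0,0],"turn": [0,0,0]},
  {"offset": [0,0,0],"turn": [0,0,0]},
  {"offset": [0,0,-0.2],"turn": [0,0,0]},
  {"offset": [0,0,-0.5],"turn": [0,0,0]},
  {"offset": [0,0,-0.8],"turn": [0,0,0]},
], gripper=-1)

```text
time: 31.8
ee_pos: [0.5657, -0.2335, 0.1461]
orientation: [-0.001, 0.999, 0.047, -0.001]
force: [-0.0, 0.5, -0.0]
gripper_width: 0.999
grasp_force: 0.0
```

>>> servo_tool([
  {"offset": [0,0,-0.8],"turn": [0,0,0]},
  {"offset": [0,0,-0.8],"turn": [0,0,0]},
  {"offset": [0,-0.9,0],"turn": [0,0,0]},
  {"offset": [0,-0.9,0],"turn": [0,0,0]},
  {"offset": [0,-0.9,0],"turn": [0,0,0]},
  {"offset": [0,-0.9,0],"turn": [0,0,0]},
  {"offset": [0,-0.9,0],"turn": [0,0,0]},
  {"offset": [0,-0.9,0],"turn": [0,0,0]},
])

```text
time: 32.6
ee_pos: [0.5557, -0.1242, 0.1776]
orientation: [-0.0, 0.999, 0.047, -0.0]
force: [0.6, 0.2, 0.0]
gripper_width: 0.997
grasp_force: 0.0
```

```bash
python3 - <<'E'
from h import *
b=capture("scene");a=capture("top")
cv2.imwrite("pics/s2.png",b[...,::-1]);cv2.imwrite("pics/t2.png",a[...,::-1])
for n,im in(("scene",b),("top",a)):
    s=tuple(int(v) for v in proj(n,[.567,-.2335,.178])[0]);print(n,s,[rect(n,im,s,.178,t) for t in(140,155,170,185)])
# keys: black blobs on console
im=cv2.imread("pics/top0.png");x0,y0=94,152
g=cv2.resize(im[y0:208,x0:174],None,fx=4,fy=4,interpolation=cv2.INTER_CUBIC).max(2)
cs,_=cv2.findContours(((g<75)*255).astype(np.uint8),cv2.RETR_EXTERNAL,cv2.CHAIN_APPROX_NONE)
for c in cs:
    if cv2.contourArea(c)>150:
        m=cv2.moments(c);u=((m["m10"]/m["m00"]+.5)/4-.5+x0,(m["m01"]/m["m00"]+.5)/4-.5+y0)
        print(np.round(u,1),cv2.contourArea(c)/16,cast("top",u,.067)[0,:2].round(4))
E
python3 p.py .58,.188,.2,-84.5
```

```text
scene (280, 233) [[572.7, -238.4, 122.4, 89.0, 5.2], [576.9, -244.9, 114.7, 73.7, 5.1], [576.9, -245.0, 113.9, 72.2, 5.1], [577.1, -245.1, 112.8, 70.7, 5.1]]
top (327, 169) [[556.9, -226.6, 128.6, 82.6, 5.6], [564.7, -233.1, 87.8, 47.0, 6.1], None, None]
[172.4 194. ] 25.0625 [0.5127 0.1378]
[106.8 189.3] 122.1875 [0.5201 0.3012]
[153.8 188.4] 34.03125 [0.5252 0.1845]
[130.2 188.8] 178.84375 [0.5229 0.2431]
[153.3 165.2] 142.34375 [0.5831 0.1884]
[107.1 166.3] 150.125 [0.5775 0.3034]
[137.1 168.3] 72.875 [0.5743 0.2284]
[172.2 167.7] 50.34375 [0.5783 0.1411]
t 32.7 p [ 0.5558 -0.1233  0.1777] psi -84.48 tilt [-0.0009  0.0011] F [ 0.9  0.  -0.4]
16 off [0.17, -0.96, -0.07]
```

The column is complete; the small case measures (0.5647,-0.2331) at 6°. The key positions fit the 58 mm grid with a console yaw of about 2.7°: square (0.583,0.188), cross (0.578,0.303), bar (0.520,0.301), round (0.523,0.243). Moving to the console with the fingers shut.

>>> servo_tool([
  {"offset": [0.15,-0.96,0],"turn": [0,0,0]},
  {"offset": [0.17,-0.96,0],"turn": [0,0,0]},
  {"offset": [0.17,-0.96,0],"turn": [0,0,0]},
  {"offset": [0.17,-0.96,0],"turn": [0,0,0]},
  {"offset": [0.17,-0.96,0],"turn": [0,0,0]},
  {"offset": [0.17,-0.96,0],"turn": [0,0,0]},
  {"offset": [0.17,-0.96,0],"turn": [0,0,0]},
  {"offset": [0.17,-0.96,0],"turn": [0,0,0]},
], gripper=1)

```text
time: 33.5
ee_pos: [0.5689, 0.0295, 0.178]
orientation: [0.0, 0.999, 0.046, 0.0]
force: [0.3, -0.2, -0.5]
gripper_width: 0.004
grasp_force: 0.0
```

>>> servo_tool([
  {"offset": [0.17,-0.96,0],"turn": [0,0,0]},
  {"offset": [0.17,-0.96,0],"turn": [0,0,0]},
  {"offset": [0.17,-0.96,0],"turn": [0,0,0]},
  {"offset": [0.17,-0.96,0],"turn": [0,0,0]},
  {"offset": [0.17,-0.96,0],"turn": [0,0,0]},
  {"offset": [0.17,-0.96,0],"turn": [0,0,0]},
  {"offset": [0.17,-0.96,0],"turn": [0,0,0]},
  {"offset": [0.17,-0.96,0],"turn": [0,0,0]},
])

```text
time: 34.3
ee_pos: [0.5818, 0.185, 0.178]
orientation: [0.0, 0.999, 0.046, 0.0]
force: [-0.4, 1.0, -0.2]
gripper_width: 0.001
grasp_force: 0.0
```

>>> servo_tool([
  {"offset": [0,0,0.5],"turn": [0,0,0]},
  {"offset": [0,0,1],"turn": [0,0,0]},
  {"offset": [0,0,1],"turn": [0,0,0]},
  {"offset": [0,0,1],"turn": [0,0,0]},
  {"offset": [0,0,1],"turn": [0,0,0]},
  {"offset": [0,0,0.5],"turn": [0,0,0]},
  {"offset": [0,0,0],"turn": [0,0,0]},
  {"offset": [0,0,0],"turn": [0,0,0]},
])

```text
time: 35.1
ee_pos: [0.5818, 0.1841, 0.0784]
orientation: [0.0, 0.999, 0.046, 0.0]
force: [-0.3, 0.8, -1.0]
gripper_width: 0.001
grasp_force: 0.0
```

```bash
python3 - <<'E'
from h import *
b=capture("scene");u=[proj("scene",[p])[0] for p in([.583,.188,.067],[.5775,.303,.067],[.52,.301,.067],[.523,.243,.067])]
print(np.round(u,1))
B=cv2.resize(b[105:200,305:400],(570,570),interpolation=cv2.INTER_CUBIC)
for q in u: cv2.circle(B,(int((q[0]-304.5)*6),int((q[1]-104.5)*6)),3,(255,0,0),-1)
cv2.imwrite("pics/k1.png",B[...,::-1])
E
python3 p.py .583,.188,.06,-84.5
```

```text
[[354.2 161.6]
 [368.7 139.6]
 [353.9 133.2]
 [346.6 143.9]]
t 35.15 p [0.5824 0.1844 0.0791] psi -84.68 tilt [0.0019 0.0001] F [-0.1  1.3  0.9]
1 off [0.05, -0.18, 0.95]
```

View pics/k1.png

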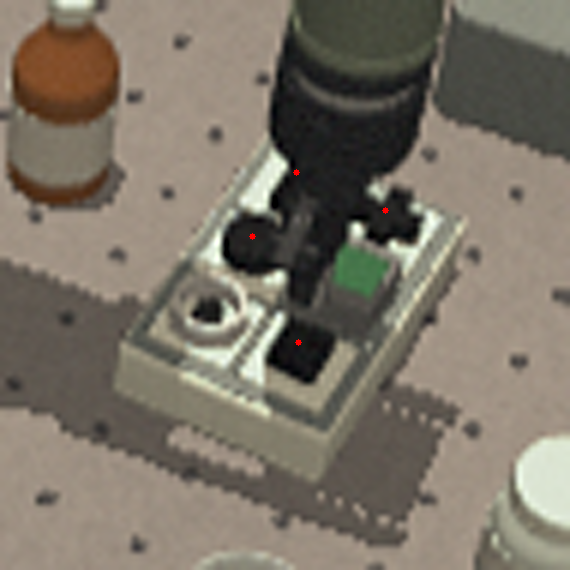

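The projected key points fall on the keys in the scene view. The fingertip, at about (310,305) in the crop, looks several mm off its predicted place along tool x. I'll check that in both views before pressing.

```bash
python3 - <<'E'
from h import *
ims={n:capture(n) for n in("scene","top")}
o=get_obs();p=np.array(o["ee_pos"]);print(p)
a=np.radians(-84.6);X=np.array([-np.sin(a),np.cos(a),0]);Y=np.array([np.cos(a),np.sin(a),0])
out=[]
for n,im in ims.items():
    c=proj(n,[p+[0,0,.03]])[0];x,y=int(c[0])-24,int(c[1])-28
    B=cv2.resize(im[y:y+50,x:x+48],(384,400),interpolation=cv2.INTER_CUBIC)
    B=(255*(B/255.)**.55).astype(np.uint8)
    for d,col in((0,(255,0,0)),(.01,(0,255,0))):
        q=np.array([p+[0,0,.03]+(d+i*.011)*X+j*.0145*Y for i,j in((-1,-1),(-1,1),(1,1),(1,-1))])
        u=((proj(n,q)-[x,y]+.5)*8).astype(np.int32);cv2.polylines(B,[u],True,col,1)
    out.append(B)
cv2.imwrite("pics/k2.png",np.hstack(out)[...,::-1])
E
```

```text
[0.58263887 0.18462623 0.07957748]
```

View pics/k2.png

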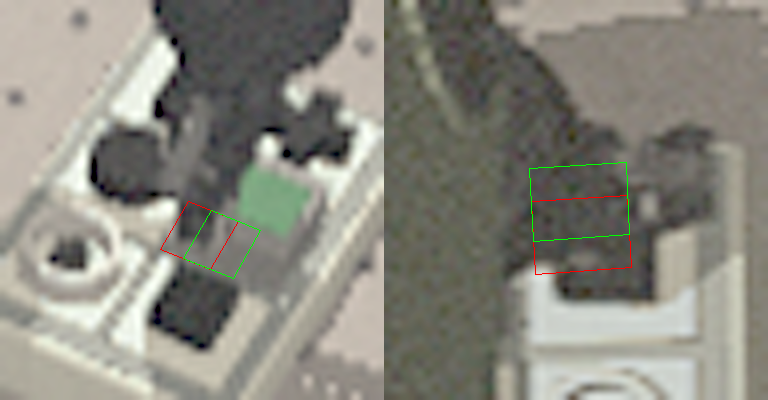

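The tip lies within the zero-offset footprint (red), with only the 30 mm height offset. Pressing the square key, in steps while watching the force.

>>> servo_tool([
  {"offset": [0.03,-0.18,0.4],"turn": [0,0,0]},
  {"offset": [0,0,0.7],"turn": [0,0,0]},
  {"offset": [0,0,0.5],"turn": [0,0,0]},
  {"offset": [0,0,0.3],"turn": [0,0,0]},
  {"offset": [0,0,0.2],"turn": [0,0,0]},
  {"offset": [0,0,0.2],"turn": [0,0,0]},
  {"offset": [0,0,0.1],"turn": [0,0,0]},
  {"offset": [0,0,0],"turn": [0,0,0]},
])

```text
time: 36.05
ee_pos: [0.5816, 0.1882, 0.0308]
orientation: [0.0, 0.999, 0.047, -0.0]
force: [-2.7, -0.1, 4.0]
gripper_width: -0.001
grasp_force: 2.1
```

>>> servo_tool([
  {"offset": [0,0,0.1],"turn": [0,0,0]},
  {"offset": [0,0,0.05],"turn": [0,0,0]},
  {"offset": [0,0,0],"turn": [0,0,0]},
  {"offset": [0,0,0],"turn": [0,0,0]},
  {"offset": [0,0,0],"turn": [0,0,0]},
  {"offset": [0,0,0],"turn": [0,0,0]},
  {"offset": [0,0,0],"turn": [0,0,0]},
  {"offset": [0,0,0],"turn": [0,0,0]},
])

```text
time: 36.85
ee_pos: [0.5819, 0.1883, 0.0303]
orientation: [0.0, 0.999, 0.047, 0.0]
force: [-7.6, -2.2, 16.2]
gripper_width: -0.002
grasp_force: 7.9
```

Fully down, with 16 N at the stop. Releasing and going on to the cross.

>>> servo_tool([
  {"offset": [0,0,-0.3],"turn": [0,0,0]},
  {"offset": [0,0,-0.7],"turn": [0,0,0]},
  {"offset": [0,0,-0.8],"turn": [0,0,0]},
  {"offset": [0.05,-0.95,0],"turn": [0,0,0]},
  {"offset": [0.05,-0.95,0],"turn": [0,0,0]},
  {"offset": [0.05,-0.95,0],"turn": [0,0,0]},
  {"offset": [0.05,-0.95,0],"turn": [0,0,0]},
  {"offset": [0.05,-0.95,0],"turn": [0,0,0]},
])

```text
time: 37.65
ee_pos: [0.5783, 0.2845, 0.0639]
orientation: [-0.0, 0.999, 0.046, 0.001]
force: [0.2, -0.2, -0.6]
gripper_width: 0.001
grasp_force: 0.0
```

>>> servo_tool([
  {"offset": [0.05,-0.95,0],"turn": [0,0,0]},
  {"offset": [0,0,0],"turn": [0,0,0]},
  {"offset": [0,0,0],"turn": [0,0,0]},
  {"offset": [0,0,0.4],"turn": [0,0,0]},
  {"offset": [0,0,0.5],"turn": [0,0,0]},
  {"offset": [0,0,0.2],"turn": [0,0,0]},
  {"offset": [0,0,0],"turn": [0,0,0]},
  {"offset": [0,0,0],"turn": [0,0,0]},
])

```text
time: 38.45
ee_pos: [0.577, 0.3018, 0.0407]
orientation: [0.0, 0.999, 0.046, -0.0]
force: [0.6, 0.1, 0.1]
gripper_width: 0.0
grasp_force: 0.0
```

```bash
python3 p.py .5775,.303,.0285,-84.6
```

```text
t 38.45 p [0.577  0.3018 0.0407] psi -84.69 tilt [-0.0006 -0.0003] F [0.6 0.1 0.1]
1 off [0.03, -0.05, 0.61]
```

>>> servo_tool([
  {"offset": [0.03,-0.05,0.1],"turn": [0,0,0]},
  {"offset": [0,0,0.2],"turn": [0,0,0]},
  {"offset": [0,0,0.2],"turn": [0,0,0]},
  {"offset": [0,0,0.12],"turn": [0,0,0]},
  {"offset": [0,0,0],"turn": [0,0,0]},
  {"offset": [0,0,0],"turn": [0,0,0]},
  {"offset": [0,0,0],"turn": [0,0,0]},
  {"offset": [0,0,0],"turn": [0,0,0]},
])

```text
time: 39.25
ee_pos: [0.5785, 0.3038, 0.0305]
orientation: [-0.0, 0.999, 0.047, 0.001]
force: [-1.7, -1.0, 8.0]
gripper_width: 0.002
grasp_force: 3.7
```

>>> servo_tool([
  {"offset": [0,0,0.06],"turn": [0,0,0]},
  {"offset": [0,0,0],"turn": [0,0,0]},
  {"offset": [0,0,0],"turn": [0,0,0]},
  {"offset": [0,0,0],"turn": [0,0,0]},
  {"offset": [0,0,0],"turn": [0,0,0]},
  {"offset": [0,0,0],"turn": [0,0,0]},
  {"offset": [0,0,0],"turn": [0,0,0]},
  {"offset": [0,0,0],"turn": [0,0,0]},
])

```text
time: 40.05
ee_pos: [0.5786, 0.3037, 0.0304]
orientation: [-0.0, 0.999, 0.047, 0.001]
force: [-3.6, -2.0, 12.3]
gripper_width: -0.001
grasp_force: 6.0
```

>>> servo_tool([
  {"offset": [0,0,-0.3],"turn": [0,0,0]},
  {"offset": [0,0,-0.7],"turn": [0,0,0]},
  {"offset": [0,0,-0.6],"turn": [0,0,0]},
  {"offset": [0,0,0],"turn": [0,0,0]},
  {"offset": [-0.95,-0.05,0],"turn": [0,0,0]},
  {"offset": [-0.95,-0.05,0],"turn": [0,0,0]},
  {"offset": [-0.95,-0.05,0],"turn": [0,0,0]},
  {"offset": [0,0,0],"turn": [0,0,0]},
])

```text
time: 40.85
ee_pos: [0.5173, 0.3006, 0.0584]
orientation: [0.001, 0.999, 0.047, -0.002]
force: [-0.1, -0.2, -0.5]
gripper_width: -0.0
grasp_force: 0.0
```

```bash
python3 p.py .5205,.301,.028,-84.6
```

```text
t 40.85 p [0.5173 0.3006 0.0584] psi -84.6 tilt [-0.004  -0.0013] F [-0.1 -0.2 -0.5]
1 turn [0.008, 0.034, 0.001]
2 off [0.08, -0.0, 0.76]
```

>>> servo_tool([
  {"offset": [0.05,0,0.3],"turn": [0,0,0]},
  {"offset": [0,0,0.5],"turn": [0,0,0]},
  {"offset": [0,0,0.3],"turn": [0,0,0]},
  {"offset": [0,0,0.2],"turn": [0,0,0]},
  {"offset": [0,0,0.12],"turn": [0,0,0]},
  {"offset": [0,0,0.1],"turn": [0,0,0]},
  {"offset": [0,0,0],"turn": [0,0,0]},
  {"offset": [0,0,0],"turn": [0,0,0]},
])

```text
time: 41.65
ee_pos: [0.5219, 0.3008, 0.0304]
orientation: [0.0, 0.999, 0.047, 0.0]
force: [-2.9, -2.6, 8.5]
gripper_width: -0.004
grasp_force: 4.1
```

>>> servo_tool([
  {"offset": [0,0,0.05],"turn": [0,0,0]},
  {"offset": [0,0,0],"turn": [0,0,0]},
  {"offset": [0,0,0],"turn": [0,0,0]},
  {"offset": [0,0,0],"turn": [0,0,0]},
  {"offset": [0,0,0],"turn": [0,0,0]},
  {"offset": [0,0,0],"turn": [0,0,0]},
  {"offset": [0,0,0],"turn": [0,0,0]},
  {"offset": [0,0,0],"turn": [0,0,0]},
])

```text
time: 42.45
ee_pos: [0.5219, 0.3008, 0.0304]
orientation: [0.0, 0.999, 0.047, 0.0]
force: [-4.0, -2.9, 12.8]
gripper_width: -0.0
grasp_force: 6.3
```

>>> servo_tool([
  {"offset": [0,0,-0.3],"turn": [0,0,0]},
  {"offset": [0,0,-0.7],"turn": [0,0,0]},
  {"offset": [0,0,-0.6],"turn": [0,0,0]},
  {"offset": [0,0,0],"turn": [0,0,0]},
  {"offset": [-0.07,0.96,0],"turn": [0,0,0]},
  {"offset": [-0.07,0.96,0],"turn": [0,0,0]},
  {"offset": [-0.07,0.96,0],"turn": [0,0,0]},
  {"offset": [0,0,0],"turn": [0,0,0]},
])

```text
time: 43.25
ee_pos: [0.5224, 0.2415, 0.0596]
orientation: [0.0, 0.999, 0.045, -0.001]
force: [0.5, -0.4, -0.2]
gripper_width: -0.005
grasp_force: 0.0
```

>>> servo_tool([
  {"offset": [0,0,0.3],"turn": [0,0,0]},
  {"offset": [0,0,0.5],"turn": [0,0,0]},
  {"offset": [0,0,0.3],"turn": [0,0,0]},
  {"offset": [0,0,0.2],"turn": [0,0,0]},
  {"offset": [0,0,0.12],"turn": [0,0,0]},
  {"offset": [0,0,0.1],"turn": [0,0,0]},
  {"offset": [0,0,0.03],"turn": [0,0,0]},
  {"offset": [0,0,0],"turn": [0,0,0]},
])

```text
time: 44.05
ee_pos: [0.5218, 0.2439, 0.0304]
orientation: [-0.0, 0.999, 0.047, -0.001]
force: [-5.7, 0.3, 10.2]
gripper_width: 0.001
grasp_force: 5.2
```

>>> servo_tool([
  {"offset": [0,0,0.04],"turn": [0,0,0]},
  {"offset": [0,0,0],"turn": [0,0,0]},
  {"offset": [0,0,0],"turn": [0,0,0]},
  {"offset": [0,0,0],"turn": [0,0,0]},
  {"offset": [0,0,0],"turn": [0,0,0]},
  {"offset": [0,0,0],"turn": [0,0,0]},
  {"offset": [0,0,0],"turn": [0,0,0]},
  {"offset": [0,0,0],"turn": [0,0,0]},
])

```text
time: 44.85
ee_pos: [0.5218, 0.2439, 0.0303]
orientation: [-0.0, 0.999, 0.047, -0.001]
force: [-8.0, -1.2, 13.8]
gripper_width: 0.002
grasp_force: 7.0
```

All four keys pressed. Lifting clear, checking the column, then handing in.

>>> servo_tool([
  {"offset": [0,0,-0.3],"turn": [0,0,0]},
  {"offset": [0,0,-0.7],"turn": [0,0,0]},
  {"offset": [0,0,-1],"turn": [0,0,0]},
  {"offset": [0,0,-1],"turn": [0,0,0]},
  {"offset": [0,0,-1],"turn": [0,0,0]},
  {"offset": [0,0,-1],"turn": [0,0,0]},
  {"offset": [0,0,-0.5],"turn": [0,0,0]},
  {"offset": [0,0,0],"turn": [0,0,0]},
])

```text
time: 45.65
ee_pos: [0.5245, 0.2438, 0.1406]
orientation: [-0.0, 0.999, 0.047, 0.002]
force: [0.3, -0.3, -0.3]
gripper_width: -0.004
grasp_force: 0.0
```

>>> servo_tool([
  {"offset": [0,0,0],"turn": [0,0,0]},
  {"offset": [0,0,0],"turn": [0,0,0]},
  {"offset": [0,0,0],"turn": [0,0,0]},
  {"offset": [0,0,0],"turn": [0,0,0]},
  {"offset": [0,0,0],"turn": [0,0,0]},
  {"offset": [0,0,0],"turn": [0,0,0]},
  {"offset": [0,0,0],"turn": [0,0,0]},
  {"offset": [0,0,0],"turn": [0,0,0]},
])

```text
time: 46.45
ee_pos: [0.5227, 0.2434, 0.1383]
orientation: [-0.0, 0.999, 0.047, 0.0]
force: [-0.8, -0.4, 0.1]
gripper_width: -0.0
grasp_force: 0.0
```

```bash
python3 - <<'E'
from h import *
for n in("scene","top"):
    im=capture(n);s=tuple(int(v) for v in proj(n,[.566,-.2335,.178])[0])
    print(n,[rect(n,im,s,.178,t) for t in(140,155,165,175,190)])
o=get_obs();print(o["time"],o["force"],o["ee_pos"])
print(hand_in())
E
```

```text
scene [[576.7, -244.8, 115.5, 75.0, 5.0], [577.0, -244.8, 114.1, 73.7, 5.0], [577.1, -245.0, 113.5, 72.2, 5.2], [577.1, -245.0, 113.1, 71.4, 5.0], [565.7, -234.2, 89.4, 45.7, 5.5]]
top [[557.0, -226.5, 128.7, 82.7, 5.6], [556.8, -226.1, 127.6, 80.9, 5.4], None, None, None]
46.55 [ 0.26553954  0.18448921 -0.29694219] [0.5227329  0.24337859 0.1383366 ]
the job is handed in; nothing more can be done
None
```

The job is handed in at 46.6 s: both cases are stacked on the base case to within about 2 mm by camera, and the square, cross, bar and round keys were each pressed to the stop in that order; on a first failed grasp the closing fingers pressed the large case's top with about 10 N, and it showed no visible shift.

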